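# Clamp a loudspeaker panel in the drilling jig

## Task

Using only pushes, slide the small plywood loudspeaker panel along the jig's rails until it is fully home against the metal end stop, and then push the red handle of the toggle clamp over its dead point so that it snaps into lock and its rubber pad presses on the panel. Do not lift the panel, and leave the loudspeaker driver, glue bottle, metal cup and mallet where they stand.

Things in the scene. Friction and masses are not known exactly. Their poses are not given: they have to be found in the camera images.
- jig: Fixed jig: brown board 270 (x) by 215 (y -70 to +145) by 12 mm. Origin on its underside, midway between two aluminium rails along x (-70 to +120), inner faces at y -47 and +47, tops 24 mm above the bench. End stop: bar across y -61 to +61, stop face at x +120, top 32 mm up. The -x end, nearest the robot, is open; the panel slides to +x. Turned up to 0.3 rad on the bench
- panel: Loose pale plywood panel 160 (x) by 90 (y) by 18 mm, 0.13 to 0.27 kg, flat top with three dark drawn holes. Lies flat on the jig's board between the rails, 2 mm play each side; origin at the centre of its underside, axes as the jig's. Home, its origin is at jig x +40 mm; it starts 30 to 70 mm short. A push of 1 to 3 N on its -x end face slides it
- handle (a joint): Swing of the red handle, rad: 0 = open, leaning 29 degrees to clamp +y, away from the panel; grows as it swings up and over to -y. Dead point 0.52 (upright); beyond it a spring throws it to the lock at 0.95, leaning 26 degrees towards the panel; let go earlier, it springs back open. Takes about 5 to 8 N at the tip, most at the start. Arm and pad come down with it
- handle_tip (a point): Centre of the red ball (radius 13 mm) at the end of the handle, 110 mm from the pivot. About 160 mm above the bench when open, 174 mm upright, 163 mm locked. Swinging to the lock takes it about 101 mm towards clamp -y. The red grip below it is a bar 21 mm thick over the outer 70 mm
- handle_pivot (a point): The handle's hinge axis, along the clamp's x, 64 mm above the bench, 8 mm to the +y side of the clamp's origin
- clamp: Steel toggle clamp fixed on the jig's board on its +y side; foot 50 by 60 mm, side plates up to 73 mm above the bench. Origin at the centre of the foot's underside, 12 mm above the bench, at jig y +105 and x 0 to +60 mm; axes as the jig's. Its arm reaches to -y over the panel: raised steeply (tip about 120 mm above the bench) when open, level when locked
- pad: Black rubber pad, 20 mm across and 10 mm thick, under the end of the clamp arm, sprung (2 to 4 N). Origin at the centre of its lower face. When locked it presses the panel's top 28 mm to the +y side of the jig's middle
- speaker: Bystander: loose black round loudspeaker driver, 56 mm wide, 34 mm high; origin under its centre. It, the glue bottle and the cup stand in any order in two places on the jig's -y side and one near the jig's +y, -x corner
- glue: Bystander: loose white bottle with orange cap, 48 mm wide, 120 mm high; origin under its centre
- cup: Bystander: loose open metal cup, 64 mm wide, 55 mm high; origin under its centre
- mallet: Bystander: loose orange mallet, 220 mm long, lying along its x on the jig's -y side; origin under its middle
Not all that is in view belongs to the job. There is more than one size of the panel; the job needs the largest.

How it is judged:
On the way, in this order (a step that is already met when the one before it is completed fails the run):
1. the panel is home against the end stop (gap under 3.5 mm) while the clamp is still open (handle below 0.3 rad) (x of panel in the frame of jig above 0.0365 m and z of panel in the frame of jig below 0.015 m and value of joint handle below 0.3 rad), for 0.1 s.
2. the handle has snapped into lock (above 0.88 rad) (value of joint handle above 0.88 rad), for 0.2 s.
At the end, for the whole second after the job is handed in: The panel lies flat in the jig within 3.5 mm of the end stop, at rest, the handle is locked (above 0.88 rad) and the pad presses on the panel with more than 1.5 N (x of panel in the frame of jig above 0.0365 m and z of panel in the frame of jig below 0.015 m and value of joint handle above 0.88 rad and contact force between pad and panel above 1.5 N and linear speed of panel below 0.01 m/s); the robot touches nothing.
It fails at once if the panel is lifted off the jig, tipped up or carried (height (world z) of panel above 0.022 m or angle between panel's own z axis and vertical above 0.15 rad).
It fails at once if the loudspeaker driver is moved more than 25 mm (distance of speaker from where it was at the start of the episode above 0.025 m).
It fails at once if the glue bottle is moved more than 25 mm (distance of glue from where it was at the start of the episode above 0.025 m).
It fails at once if the metal cup is moved more than 25 mm (distance of cup from where it was at the start of the episode above 0.025 m).
It fails at once if the mallet is moved more than 25 mm (distance of mallet from where it was at the start of the episode above 0.025 m).
It also fails if it takes over 48 s, if anything falls off the work surface, if the arm or the gripper's body presses on something with over 40 N, if the wrist force passes 120 N, or if a joint passes its speed limit or range.

## Robot

A 6-joint arm with a two-finger parallel gripper is mounted at the origin on the work surface. World frame = base frame: x ahead of the robot, y to its left, z up, the work surface at z = 0. Lengths are in m, angles in rad, forces in N, time in s.
With the tool pointing down it reaches from about 0.3 to 0.775 m from the base axis. Payload 14.6 kg.
Tool frame: the origin (TCP) lies at the very end of the fingers, on their centre line; the grasp point (between the pads) lies ctrl.tcp_to_grasp behind it (ctrl.tcp_to_grasp is the distance from the TCP to the grasp point, in m); x points along the fingers, y is the direction in which the jaws open and shut, and the axes are right-handed (so a half turn about x gives the same grasp; the last joint's range is limited). The gripper opens to 94 mm and grips with 3 to 60 N. Pads are 16 mm wide; open, the fingers measure 119 mm over their backs; the gripper's body (75 mm by 177 mm) begins 78 mm behind the grasp point.
Start: joints at [1.213, 0.3, 1.521, -0, 1.321, -0.067], TCP at [0.158, 0.527, 0.205] pointing down, gripper open.
Joint ranges: [-3.03, 3.03], [-0.79, 2.21], [0.23, 2.52], [-1.04, 4.18], [0, 3.07], [-2.55, 2.55]. Speed limits (rad/s): [2.22, 2.22, 2.57, 3.14, 3.14, 3.14].

## Interface

Orientations are given as [roll, pitch, yaw] about the fixed x, y, z axes, in that order (R = Rz(yaw) Ry(pitch) Rx(roll)).
In Python, from station import ctrl gives the robot as it stands.
- The arm moves only by the tool play_rows, never from a script. Its argument "increments" is a list that holds one entry, the list of rows, each a list of 5 numbers: the closure in counts, from 0 (fully open) to 255 (shut), then the shift along the tool's x, y, z in cm, then the turn about the tool's x in degrees. A call has 1 to 12 rows; each row shifts and turns the commanded pose from where the row before left it, along the tool's axes as they then stand; what a row does not reach is not made up. A row lasts 1/12 s, in which the tool goes at most 41.7 mm and 7.16 degrees, less where a joint would pass 70% of its speed; a pose out of reach is approached as far as the arm can. A call is refused whole if a number of a shift passes 4.17 or a number of a turn 7.16, either way. A call with a gripper value outside its range is refused whole. The fingers move at their own pace and stop on an object; "newtons" is the grip in N (left out, the last holds). Time passes only in rows, so rows that do not move let the fingers close. It gives the time, the measured TCP pose, the force and the opening at its end, in the units of the state.
- ctrl.get_obs(): the state, without advancing time (a new reading comes with each control period).
- ctrl.camera(name): name is "scene" or "top" or "wrist"; returns the picture (480x640x3 uint8, red, green, blue); there is no depth.
- ctrl.calibration(name): a dict with "fx", "fy", "cx", "cy" (pixels), "rvec" (rotation vector, rad) and "tvec" (3), from world to camera coordinates, as OpenCV has them; the wrist camera has in their place "T_tool_cam" (4x4, takes a point from camera to tool coordinates, whose origin is the TCP and whose axes are the tool frame's). Camera axes: x right, y down, z forward; pixel columns grow to the right and rows downward; lengths in m; the calibration is good to about 2 mm. A picture is of the moment at which its call begins: read the wrist's pose just before it. calibration takes no time and is no camera call.
- ctrl.hand_in(): hands the job in, once; it reports no verdict.
The state is a dict: "time_s": time; "qpos": joint angles; "joint_vel": joint speeds; "tau": joint torques, N m; "ee_pos": TCP position; "eef_rot": TCP orientation; "force": force on the tool from outside, world axes, zero at the start; "moment": the same for the moment, N m; "grip_width": finger opening in m.
Only numpy, scipy, OpenCV 4.12 (cv2) and the standard library are available. Lean on these libraries where they do the work, as an engineer would, in place of code of your own. Each camera call takes 0.05 s, during which the arm holds its last target.

## Working session

There is one attempt and no reset: what is moved stays moved. The work goes in short steps, Python scripts to look and compute and a tool call to move; the robot and the scene stay as the last step left them, time stands still between calls to the robot, and variables do not carry over. Pictures are saved under pics/ and viewed, and the job is handed in when it is done.

Besides the shell and the picture viewer there is one more tool, called after "Call:" by a JSON object that holds its "method" and its "body", one argument or row to a line. play_rows: Moves the arm, as the interface text tells. Its arguments: {"type":"object","properties":{"increments":{"type":"array"},"newtons":{"type":"number"}},"required":["increments"]}

```bash
mkdir -p pics; ls; python3 - <<'E'
from station import ctrl
import cv2
o=ctrl.get_obs();print(o, ctrl.tcp_to_grasp)
for n in ["scene","top","wrist"]:
    cv2.imwrite(f"pics/a_{n}.png",ctrl.camera(n)[:,:,::-1]);print(n,ctrl.calibration(n))
E
```

```text
pics
{'time_s': 0.0, 'qpos': array([ 1.21340676e+00,  3.00465687e-01,  1.52159791e+00,  3.68879573e-05,
        1.32068564e+00, -6.66223526e-02]), 'joint_vel': array([ 4.84246734e-04,  4.10340370e-05, -5.36133535e-04, -8.54954392e-04,
        1.56798155e-03,  1.59942077e-03]), 'tau': array([-2.60653462e-03, -5.31811845e+01, -3.52734232e+01,  7.07268412e-02,
        2.45956139e-02, -6.98051076e-05]), 'ee_pos': array([0.15759019, 0.52666232, 0.20488218]), 'eef_rot': array([-1.66830148,  1.5696392 , -1.95907785]), 'force': array([ 0.25968934,  0.07687082, -0.612276  ]), 'moment': array([ 0.03212146,  0.01395267, -0.003442  ]), 'grip_width': 0.09395480903623805} 0.0188
scene {'fx': 451.65704982287923, 'fy': 451.65704982287923, 'cx': 315.62238523580874, 'cy': 233.85829216060702, 'rvec': array([ 1.59085112,  2.18200987, -0.66435778]), 'tvec': array([ 0.22151176, -0.32157389,  1.1137868 ])}
top {'fx': 599.7748251873501, 'fy': 599.7748251873501, 'cx': 313.8308285634234, 'cy': 239.6034073899207, 'rvec': array([ 2.1411039 , -2.1747332 ,  0.15779834]), 'tvec': array([-0.04764418,  0.56209573,  1.29485204])}
wrist {'fx': 399.6225025017191, 'fy': 399.6225025017191, 'cx': 315.9698064973168, 'cy': 232.95126171836975, 'T_tool_cam': array([[-3.80572160e-05, -2.30008479e-01,  9.73188624e-01,
        -1.79144996e-01],
       [ 9.99998472e-01,  1.69193112e-03,  4.38985467e-04,
        -7.24164327e-04],
       [-1.74753850e-03,  9.73187154e-01,  2.30008063e-01,
        -6.63402562e-02],
       [ 0.00000000e+00,  0.00000000e+00,  0.00000000e+00,
         1.00000000e+00]])}
```

View pics/a_top.png

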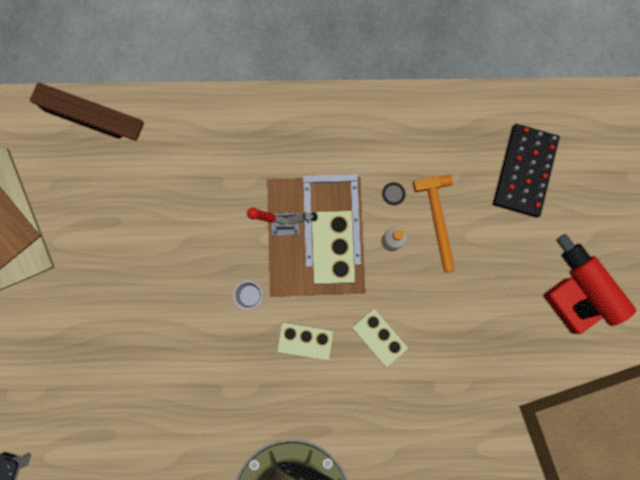

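View pics/a_scene.png

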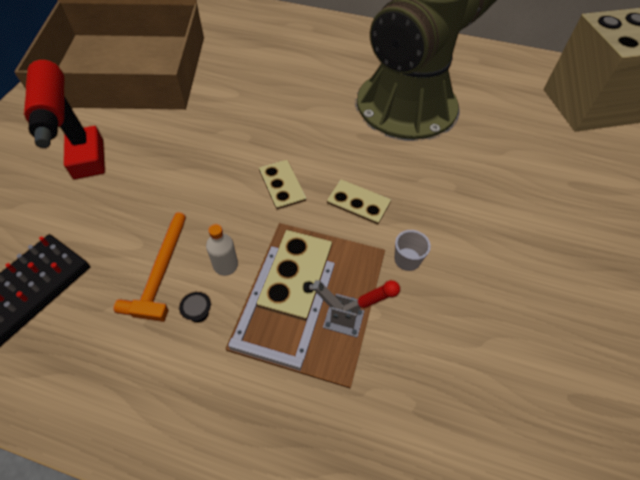

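View pics/a_wrist.png

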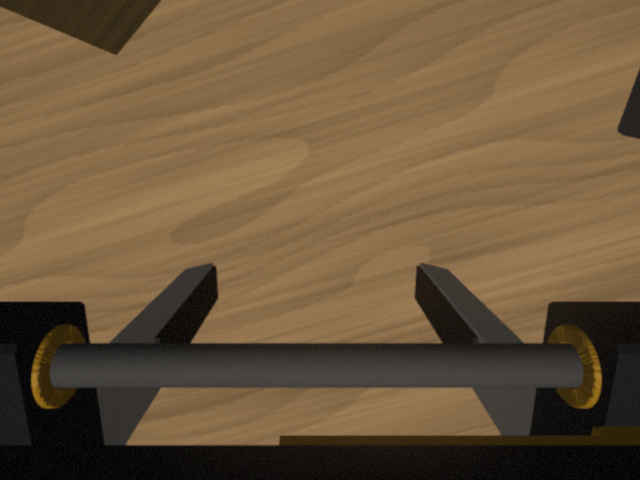

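Candidates for the panel are the pale plates at top-image pixels (334,246) in the jig, (305,341) and (380,337). The one in the jig is the largest and lies between the rails. I'll check it in a close crop.

```bash
python3 - <<'E'
import cv2
im=cv2.imread("pics/a_top.png")[165:305,225:375]
cv2.imwrite("pics/a_crop.png",cv2.resize(im,None,fx=4.2,fy=4.2,interpolation=cv2.INTER_CUBIC))
im=cv2.imread("pics/a_scene.png")[215:395,215:415]
cv2.imwrite("pics/a_crop2.png",cv2.resize(im,None,fx=3.3,fy=3.3,interpolation=cv2.INTER_CUBIC))
E
```

```text
(no output)
```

View pics/a_crop.png

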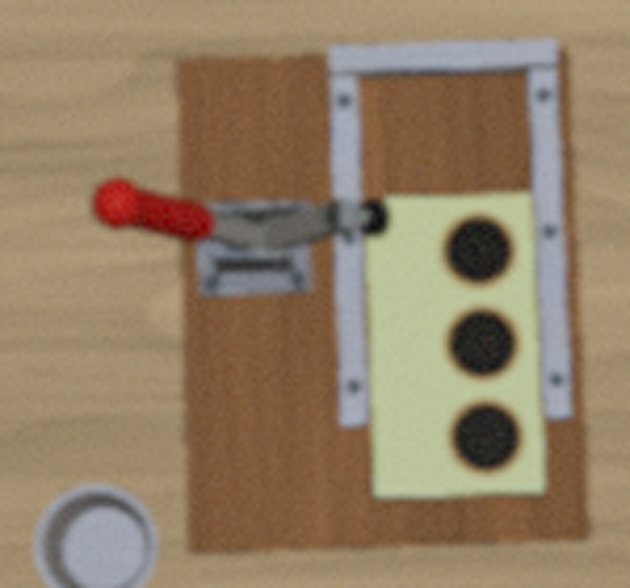

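View pics/a_crop2.png

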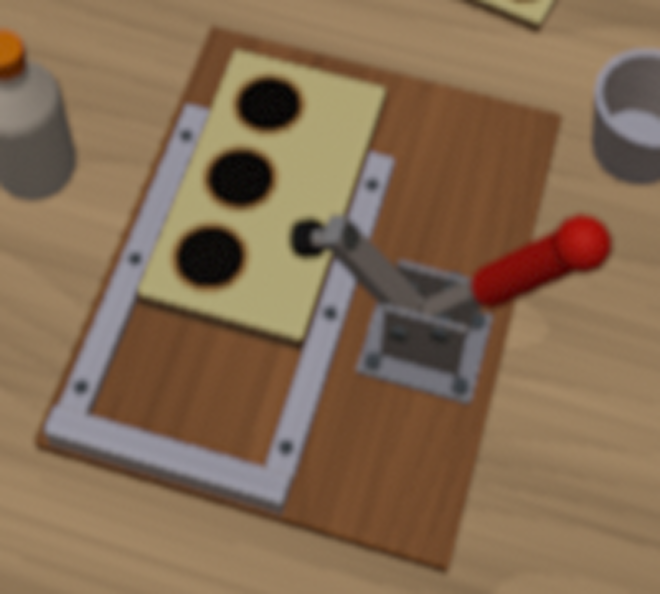

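```bash
cat > h.py <<'E'
import numpy as np, cv2
from station import ctrl
def ray(cam,u,v,z):
    c=ctrl.calibration(cam);K=np.array([[c['fx'],0,c['cx']],[0,c['fy'],c['cy']],[0,0,1]])
    R=cv2.Rodrigues(c['rvec'])[0];C=-R.T@c['tvec'];d=R.T@np.linalg.inv(K)@[u,v,1]
    return C+d*(z-C[2])/d[2]
def proj(cam,P):
    c=ctrl.calibration(cam);K=np.array([[c['fx'],0,c['cx']],[0,c['fy'],c['cy']],[0,0,1]])
    return cv2.projectPoints(np.atleast_2d(np.array(P,float)),c['rvec'],c['tvec'],K,None)[0][:,0]
E
python3 - <<'E'
from h import *
T=lambda x,y,z:ray("top",225+x/4.2,165+y/4.2,z)
S=lambda x,y,z:ray("scene",215+x/3.3,215+y/3.3,z)
for n,p in dict(bFL=T(178,60,.012),bNL=T(190,551,.012),bNR=T(588,537,.012),bFR=T(567,50,.012),
 rlN=T(340,427,.024),rlNi=T(367,425,.024),rrNi=T(546,418,.024),rrNo=T(573,416,.024),
 stopL=T(330,74,.032),stopR=T(558,66,.032),
 pNL=T(374,498,.03),pNR=T(547,492,.03),pFR=T(531,193,.03),pFL=T(383,198,.03),
 ball=T(117,203,.16),cup=T(98,542,.055),
 S_bNL=S(560,113,.012),S_bNR=S(212,28,.012),S_bFR=S(38,445,.012),S_bFL=S(445,570,.012),S_pNR=S(236,50,.03),S_pNL=S(386,88,.03),S_pFL=S(303,340,.03),S_pFR=S(140,297,.03),S_ball=S(582,243,.16)).items(): print(n,p[:2].round(4))
for n,u in dict(spk=(394,194),glue=(395,240),cup=(248,295)).items():print(n,ray("top",*u,.04).round(3))
E
```

```text
bFL [0.706  0.0476]
bNL [0.4386 0.0428]
bNR [ 0.4427 -0.1695]
bFR [ 0.7087 -0.1653]
rlN [ 0.5025 -0.038 ]
rlNi [ 0.5033 -0.0524]
rrNi [ 0.5056 -0.1477]
rrNo [ 0.5065 -0.1621]
stopL [ 0.6924 -0.0354]
stopR [ 0.6951 -0.1583]
pNL [ 0.4641 -0.0554]
pNR [ 0.4659 -0.1467]
pFR [ 0.6262 -0.1422]
pFL [ 0.6246 -0.0628]
ball [0.6004 0.0679]
cup [0.4422 0.0875]
S_bNL [0.4411 0.0449]
S_bNR [ 0.4467 -0.166 ]
S_bFR [ 0.714 -0.16 ]
S_bFL [0.7111 0.0494]
S_pNR [ 0.4689 -0.1421]
S_pNL [ 0.4673 -0.0526]
S_pFL [ 0.6275 -0.0493]
S_pFR [ 0.6307 -0.1369]
S_ball [0.6019 0.0698]
spk [ 0.662 -0.238  0.04 ]
glue [ 0.557 -0.237  0.04 ]
cup [0.441 0.09  0.04 ]
```

```bash
cat >> h.py <<'E'
from scipy.spatial.transform import Rotation as Ro
def pose():
    o=ctrl.get_obs();return o['ee_pos'],Ro.from_euler('xyz',o['eef_rot']).as_matrix()
def go(t):
    p,R=pose();print('time',ctrl.get_obs()['time_s'],'pos',p.round(4),'cm tool',(R.T@(np.array(t)-p)*100).round(2))
E
python3 - <<'E'
from h import *
p,R=pose();print(R.round(3));go([.42,-.1,.205])
E
```

```text
[[-0.     0.287  0.958]
 [-0.001  0.958 -0.287]
 [-1.    -0.001 -0.   ]]
time 0.15 pos [0.1576 0.5267 0.205 ] cm tool [ 5.000e-02 -5.252e+01  4.310e+01]
```

Call:
{"method": "play_rows", "body": {
  "increments": [
    [[255, 0, 0, 0, -5.9], [255, 0, 0, 0, -5.9], [255, 0, 0, 0, -5.9], [255, 0, -2.5, 1.0, 0], [255, 0, -3, 1.3, 0], [255, 0, -3, 1.3, 0], [255, 0, -3, 1.3, 0], [255, 0, -3, 1.3, 0], [255, 0, -3, 1.3, 0], [255, 0, -3, 1.3, 0], [255, 0, -3, 1.3, 0], [255, 0, -3, 1.3, 0]]
  ],
  "newtons": 20
}}

```text
time_s: 1.15
ee_pos: [0.2766, 0.2625, 0.2054]
eef_rot: [0.486, 1.571, 0.505]
force: [0.9, 0.1, -0.8]
grip_width: 0.0175
```

```bash
python3 - <<'E'
from h import *
p,R=pose();print(R.round(3));go([.42,-.098,.205])
E
```

```text
[[ 0.    -0.018  1.   ]
 [ 0.     1.     0.018]
 [-1.     0.     0.   ]]
time 1.15 pos [0.2766 0.2625 0.2054] cm tool [  0.04 -36.31  13.67]
```

Call:
{"method": "play_rows", "body": {
  "increments": [
    [[255, 0, -3, 1.3, 0], [255, 0, -3, 1.3, 0], [255, 0, -3, 1.2, 0], [255, 0, -3, 1.2, 0], [255, 0, -3, 1.2, 0], [255, 0, -3, 1.2, 0], [255, 0, -3, 1.2, 0], [255, 0, -3, 1.1, 0], [255, 0, -3, 1, 0], [255, 0, -3, 1, 0], [255, 0, -2.5, 1, 0], [255, 0, -1, 0.5, 0]]
  ]
}}

```text
time_s: 2.15
ee_pos: [0.4151, -0.071, 0.2053]
eef_rot: [-2.289, 1.57, -2.273]
force: [0.8, -0.3, 0.3]
grip_width: 0.0004
```

```bash
python3 - <<'E'
from h import *
p,R=pose();print(R.round(3))
for n in ("top","wrist"):cv2.imwrite(f"pics/b_{n}.png",ctrl.camera(n)[:,:,::-1])
c=ctrl.calibration("wrist")
def W(u,v,z):
    T=c['T_tool_cam'];d=R@T[:3,:3]@[(u-c['cx'])/c['fx'],(v-c['cy'])/c['fy'],1];C=p+R@T[:3,3];return C+d*(z-C[2])/d[2]
go([.43,-.098,.205])
E
```

```text
[[-0.    -0.016  1.   ]
 [-0.     1.     0.016]
 [-1.    -0.    -0.   ]]
time 2.25 pos [ 0.4147 -0.0694  0.2051] cm tool [ 0.01 -2.88  1.48]
```

View pics/b_wrist.png

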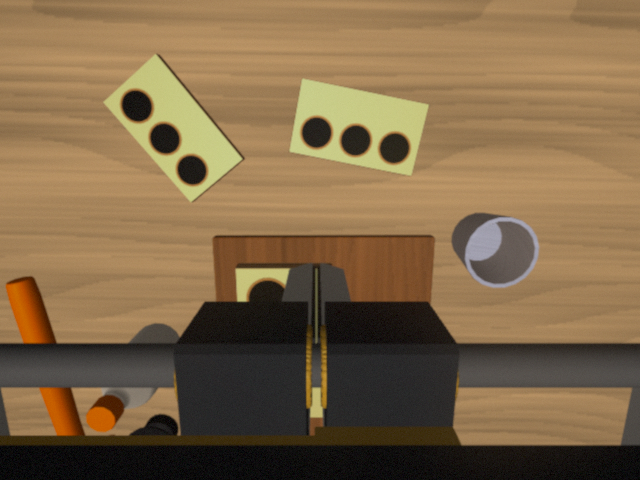

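View pics/b_top.png

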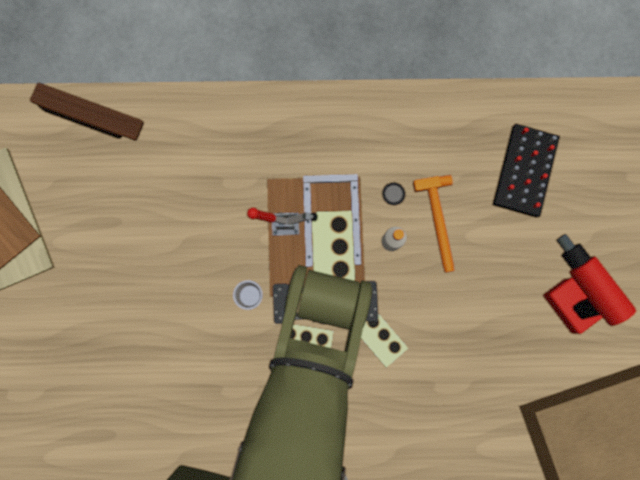

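Call:
{"method": "play_rows", "body": {
  "increments": [
    [[255, 0, -1.2, 1, 0], [255, 0, -1.2, 1, 0], [255, 3, 0, 0, 0], [255, 3, 0, 0, 0], [255, 3, 0, 0, 0], [255, 3, 0, 0, 0], [255, 3, 0, 0, 0], [255, 2, 0, 0, 0], [255, 1, 0, 0, 0], [255, 0, 0, 0, 0]]
  ]
}}

```text
time_s: 3.08
ee_pos: [0.4339, -0.0909, 0.0241]
eef_rot: [2.802, 1.568, 2.822]
force: [-0.0, -0.2, 0.7]
grip_width: 0.0008
```

```bash
python3 - <<'E'
from h import *
cv2.imwrite(f"pics/c_scene.png",ctrl.camera("scene")[:,:,::-1]); go([.45,-.095,.021])
E
```

```text
time 3.1333 pos [ 0.4348 -0.0913  0.0255] cm tool [ 0.45 -0.4   1.52]
```

View pics/c_scene.png

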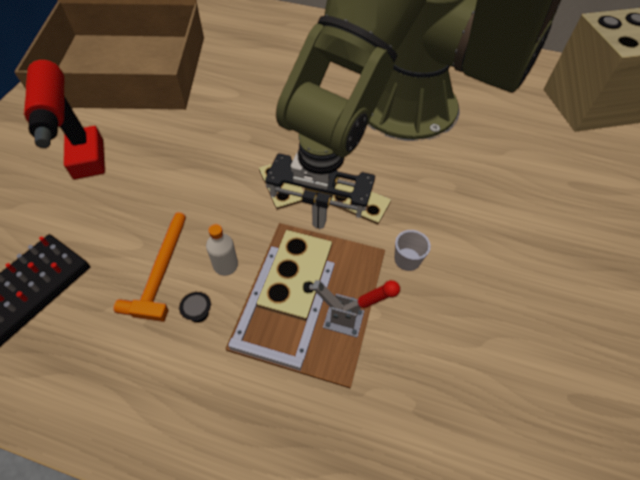

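Call:
{"method": "play_rows", "body": {
  "increments": [
    [[255, 0.45, -0.5, 0.5, 0], [255, 0, 0, 0.8, 0], [255, 0, 0, 0.5, 0], [255, 0, 0, 0.5, 0], [255, 0, 0, 0.5, 0], [255, 0, 0, 0.5, 0], [255, 0, 0, 0.5, 0], [255, 0, 0, 0.5, 0]]
  ]
}}

```text
time_s: 3.8
ee_pos: [0.4784, -0.0964, 0.021]
eef_rot: [3.069, 1.57, 3.087]
force: [-4.5, -0.8, 4.4]
grip_width: 0.0005
```

```bash
python3 - <<'E'
from h import *
o=ctrl.get_obs();print(o['force'])
cv2.imwrite(f"pics/d_scene.png",ctrl.camera("scene")[215:395,215:415,::-1].repeat(3,0).repeat(3,1)); go([.528,-.096,.021])
E
```

```text
[-4.50072754 -0.82390182  4.37666296]
time 3.85 pos [ 0.4793 -0.0964  0.0211] cm tool [ 0.01 -0.05  4.87]
```

View pics/d_scene.png

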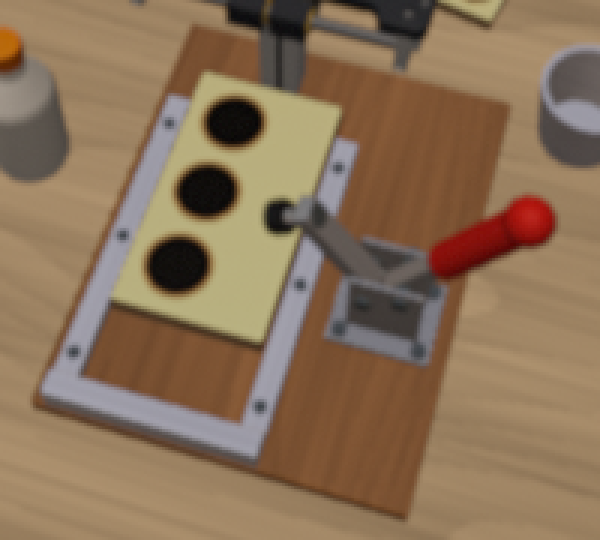

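Call:
{"method": "play_rows", "body": {
  "increments": [
    [[255, 0, 0, 0.5, 0], [255, 0, 0, 0.5, 0], [255, 0, 0, 0.5, 0], [255, 0, 0, 0.5, 0], [255, 0, 0, 0.5, 0], [255, 0, 0, 0.5, 0], [255, 0, 0, 0.4, 0], [255, 0, 0, 0.4, 0], [255, 0, 0, 0.3, 0]]
  ]
}}

```text
time_s: 4.6
ee_pos: [0.5195, -0.0956, 0.0209]
eef_rot: [0.293, 1.571, 0.311]
force: [-1.7, -0.2, 1.5]
grip_width: 0.0004
```

```bash
python3 - <<'E'
from h import *
o=ctrl.get_obs();print(o['force'])
cv2.imwrite(f"pics/e_scene.png",ctrl.camera("scene")[215:395,215:415,::-1].repeat(3,0).repeat(3,1)); go([.528,-.096,.021])
E
```

```text
[-1.74712683 -0.2031007   1.50025838]
time 4.65 pos [ 0.5199 -0.0957  0.021 ] cm tool [-0.   -0.05  0.81]
```

View pics/e_scene.png

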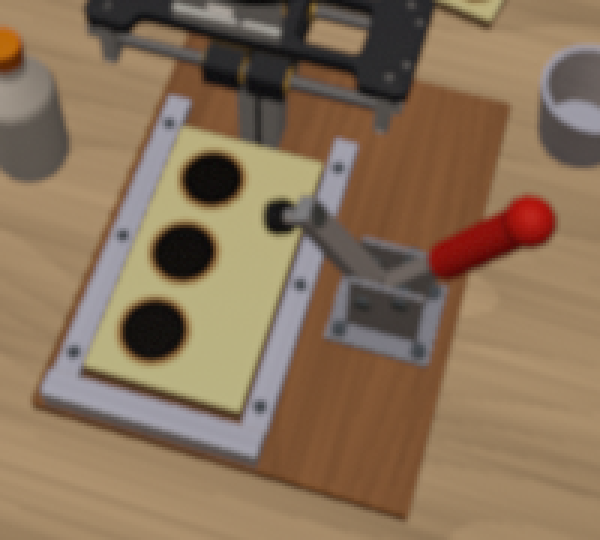

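Call:
{"method": "play_rows", "body": {
  "increments": [
    [[255, 0, 0, 0.3, 0], [255, 0, 0, 0.3, 0], [255, 0, 0, 0.2, 0], [255, 0, 0, 0, 0]]
  ]
}}

```text
time_s: 4.98
ee_pos: [0.5269, -0.0955, 0.0209]
eef_rot: [3.073, 1.57, 3.091]
force: [-5.1, -0.6, 2.7]
grip_width: 0.0004
```

Call:
{"method": "play_rows", "body": {
  "increments": [
    [[255, 0, 0, 0.15, 0], [255, 0, 0, 0.15, 0], [255, 0, 0, 0, 0]]
  ]
}}

```text
time_s: 5.23
ee_pos: [0.5272, -0.0955, 0.0208]
eef_rot: [3.049, 1.563, 3.067]
force: [-26.6, -2.0, 19.2]
grip_width: 0.0005
```

Call:
{"method": "play_rows", "body": {
  "increments": [
    [[255, 0, 0, -0.3, 0], [255, 0, 0, -0.8, 0], [255, 0, 0, -1.5, 0], [255, -1, 0, -1.5, 0], [255, -3, 0, -1, 0], [255, -3, 0, 0, 0]]
  ]
}}

```text
time_s: 5.73
ee_pos: [0.4768, -0.0961, 0.0909]
eef_rot: [2.822, 1.568, 2.84]
force: [1.1, 0.9, 0.7]
grip_width: 0.0005
```

```bash
python3 - <<'E'
from h import *
o=ctrl.get_obs();print(o['force'])
cv2.imwrite(f"pics/f_scene.png",ctrl.camera("scene")[215:395,215:415,::-1].repeat(3,0).repeat(3,1)); go([.528,-.096,.021])
cv2.imwrite(f"pics/f_top.png",cv2.resize(ctrl.camera("top")[165:305,225:375,::-1],None,fx=4.2,fy=4.2,interpolation=2))
E
```

```text
[1.12093205 0.85577295 0.7216121 ]
time 5.7833 pos [ 0.4805 -0.0969  0.0973] cm tool [7.66 0.02 4.71]
```

View pics/f_scene.png

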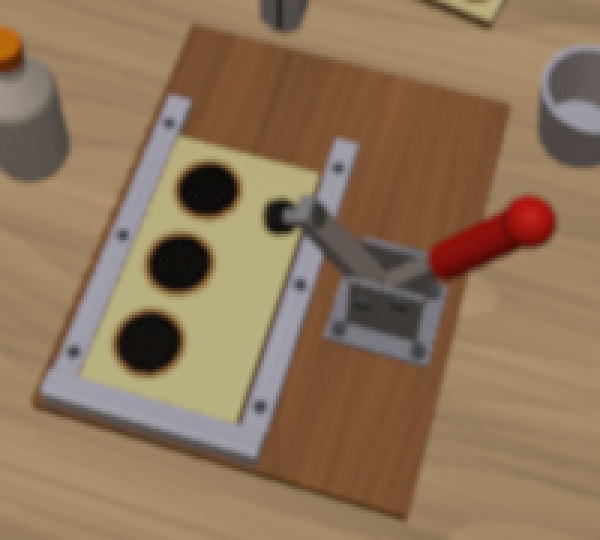

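View pics/f_top.png

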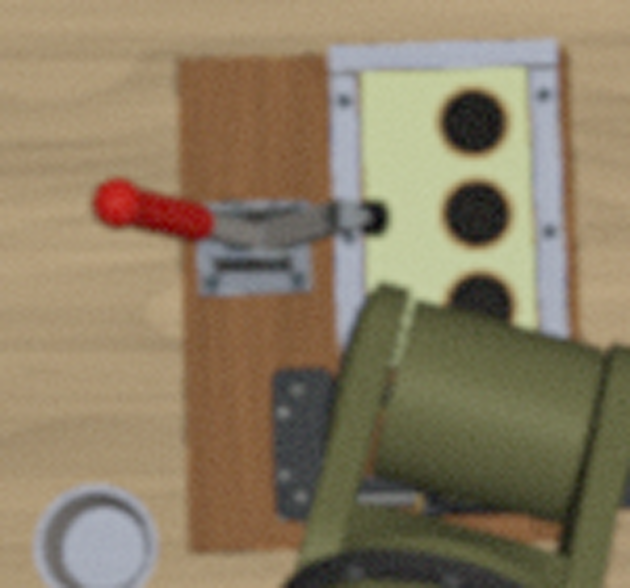

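Call:
{"method": "play_rows", "body": {
  "increments": [
    [[255, -3, 0, 0, 0], [255, -3, 0, 0, 0], [255, -3, 0, 0, 0], [255, -3, 1.5, 0, 0], [255, 0, 3, 0.5, 0], [255, 0, 3, 1.5, 0], [255, 0, 3, 2, 0], [255, 0, 3, 2, 0], [255, 0, 3, 2, 0], [255, 0, 3, 2, 0], [255, 0, 3, 1.5, 0], [255, 0, 0, 0, 0]]
  ]
}}

```text
time_s: 6.83
ee_pos: [0.5911, 0.1352, 0.2094]
eef_rot: [2.004, 1.57, 2.026]
force: [-0.9, 0.0, 0.3]
grip_width: 0.0001
```

```bash
python3 - <<'E'
from h import *
go([.602,.118,.145]);print(pose()[1].round(3))
E
```

```text
time 6.8333 pos [0.5911 0.1352 0.2094] cm tool [ 6.44 -1.75  1.05]
[[-0.    -0.022  1.   ]
 [ 0.001  1.     0.022]
 [-1.     0.001 -0.   ]]
```

Call:
{"method": "play_rows", "body": {
  "increments": [
    [[255, 2, 0, 0.5, 0], [255, 2.4, 0, 0.5, 0], [255, 2, -0.7, 0.1, 0], [255, 0, -1, 0, 0], [255, 0, 0, 0, 0]]
  ]
}}

```text
time_s: 7.25
ee_pos: [0.6009, 0.1121, 0.1463]
eef_rot: [-2.866, 1.569, -2.85]
force: [0.5, 0.4, 0.3]
grip_width: 0.0006
```

```bash
python3 - <<'E'
from h import *
go([.602,.118,.145])
cv2.imwrite(f"pics/g_scene.png",ctrl.camera("scene")[165:395,215:465,::-1].repeat(3,0).repeat(3,1))
cv2.imwrite(f"pics/g_wrist.png",ctrl.camera("wrist")[:,:,::-1])
E
```

```text
time 7.25 pos [0.6009 0.1121 0.1463] cm tool [0.13 0.59 0.12]
```

View pics/g_scene.png

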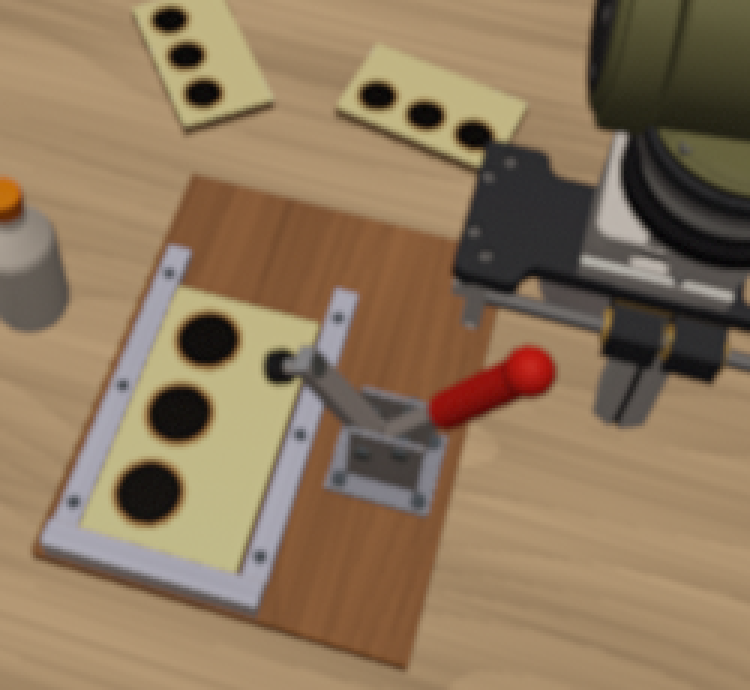

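View pics/g_wrist.png

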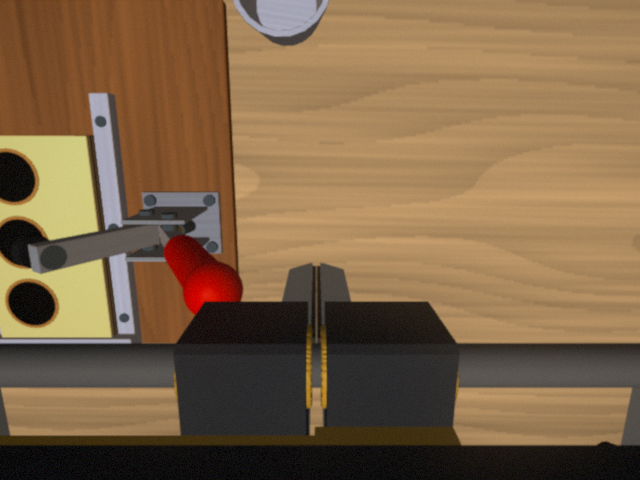

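```bash
python3 - <<'E'
from h import *
p,R=pose();c=ctrl.calibration("wrist");T=c['T_tool_cam'];C=p+R@T[:3,3]
d=R@T[:3,:3]@[(213-c['cx'])/c['fx'],(289-c['cy'])/c['fy'],1];print(C+d*(.16-C[2])/d[2])
for n in (0,):
  print(proj("scene",[[.6,.068,.16],[.605,.068,.16]]), 215+531/3,165+370/3)
E
```

```text
[0.60133277 0.06696616 0.16      ]
[[390.43636807 287.14024726]
 [389.69030965 290.11890556]] 392.0 288.3333333333333
```

Call:
{"method": "play_rows", "body": {
  "increments": [
    [[255, 0, -1.3, 0, 0], [255, 0, -0.8, 0, 0], [255, 0, -0.7, 0, 0], [255, 0, -0.7, 0, 0], [255, 0, -0.7, 0, 0], [255, 0, -0.7, 0, 0], [255, 0, 0, 0, 0]]
  ]
}}

```text
time_s: 7.93
ee_pos: [0.6026, 0.0637, 0.148]
eef_rot: [0.174, 1.569, 0.191]
force: [0.6, 2.9, 2.9]
grip_width: 0.0004
```

```bash
python3 - <<'E'
from h import *
go([.602,.022,.145]);print(ctrl.get_obs()['force'])
cv2.imwrite(f"pics/h_scene.png",ctrl.camera("scene")[165:395,215:465,::-1].repeat(3,0).repeat(3,1))
E
```

```text
time 7.9333 pos [0.6026 0.0637 0.148 ] cm tool [ 0.3  -4.17 -0.13]
[0.64395906 2.91440807 2.86270247]
```

View pics/h_scene.png

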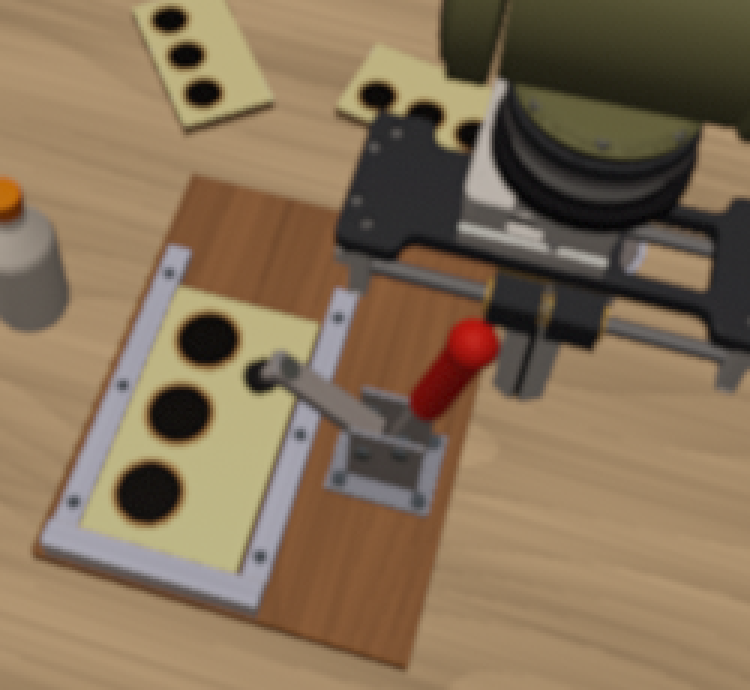

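Call:
{"method": "play_rows", "body": {
  "increments": [
    [[255, 0, -0.7, 0, 0], [255, 0, -0.7, 0, 0], [255, 0, -0.7, 0, 0], [255, 0, -0.7, 0, 0], [255, 0, -0.7, 0, 0], [255, 0, -0.7, 0, 0], [255, 0, 0, 0, 0], [255, 0, 0, 0, 0]]
  ]
}}

```text
time_s: 8.65
ee_pos: [0.6029, 0.0224, 0.1468]
eef_rot: [-2.919, 1.571, -2.901]
force: [-0.4, -0.9, -0.4]
grip_width: 0.0002
```

```bash
python3 - <<'E'
from h import *
go([.602,.022,.145]);print(ctrl.get_obs()['force'])
cv2.imwrite(f"pics/i_scene.png",ctrl.camera("scene")[165:395,215:465,::-1].repeat(3,0).repeat(3,1))
E
```

```text
time 8.65 pos [0.6029 0.0224 0.1468] cm tool [ 0.18 -0.04 -0.09]
[-0.3703677  -0.86397314 -0.39318543]
```

View pics/i_scene.png

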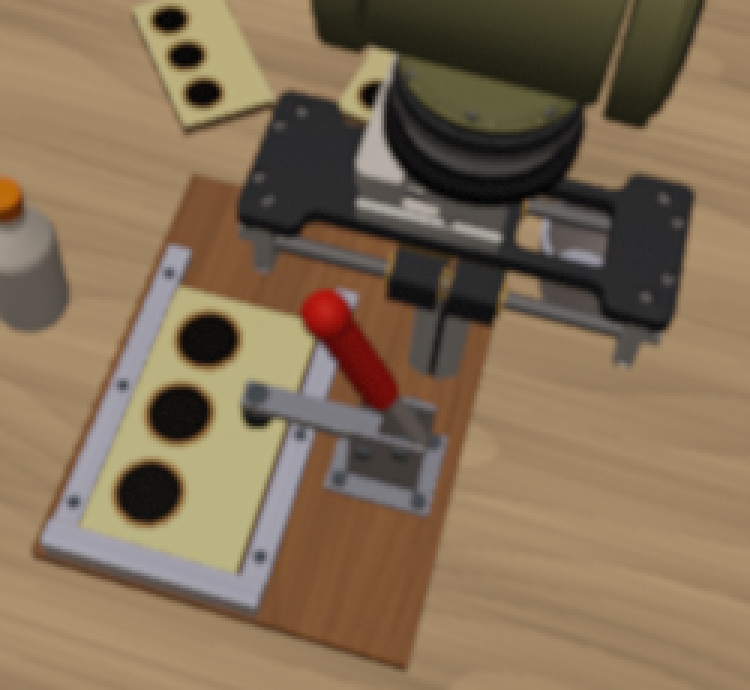

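The handle has snapped over. I'll retreat and check.

Call:
{"method": "play_rows", "body": {
  "increments": [
    [[255, 0, 2, 0, 0], [255, 0, 3, 0, 0], [255, 0, 3, 0, 0], [255, -2, 2, 0, 0], [255, -3, 0, 0, 0], [255, -2, 2, 0, 0], [255, 0, 3, 0, 0], [255, 0, 2, 0, 0], [255, 0, 0, 0, 0], [255, 0, 0, 0, 0]]
  ]
}}

```text
time_s: 9.53
ee_pos: [0.5995, 0.1938, 0.2166]
eef_rot: [-2.574, 1.57, -2.554]
force: [-0.6, -0.3, 0.3]
grip_width: 0.0006
```

```bash
python3 - <<'E'
from h import *
go([.602,.022,.145]);print(ctrl.get_obs()['force'])
cv2.imwrite(f"pics/j_scene.png",ctrl.camera("scene")[165:395,215:465,::-1].repeat(3,0).repeat(3,1))
cv2.imwrite(f"pics/j_top.png",cv2.resize(ctrl.camera("top")[155:305,225:425,::-1],None,fx=4,fy=4,interpolation=2))
E
```

```text
time 9.5333 pos [0.5995 0.1938 0.2166] cm tool [  7.17 -17.18  -0.09]
[-0.55156902 -0.32002893  0.26104918]
```

View pics/j_scene.png

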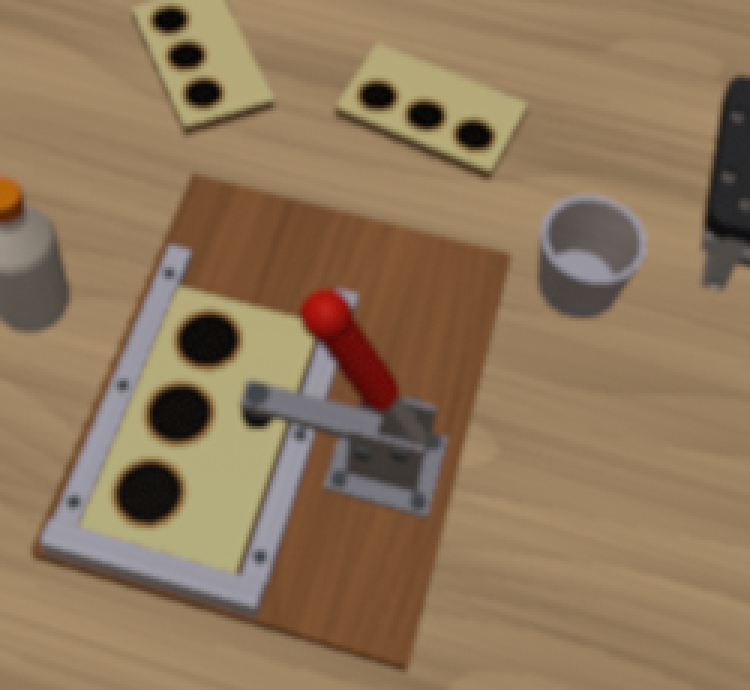

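View pics/j_top.png

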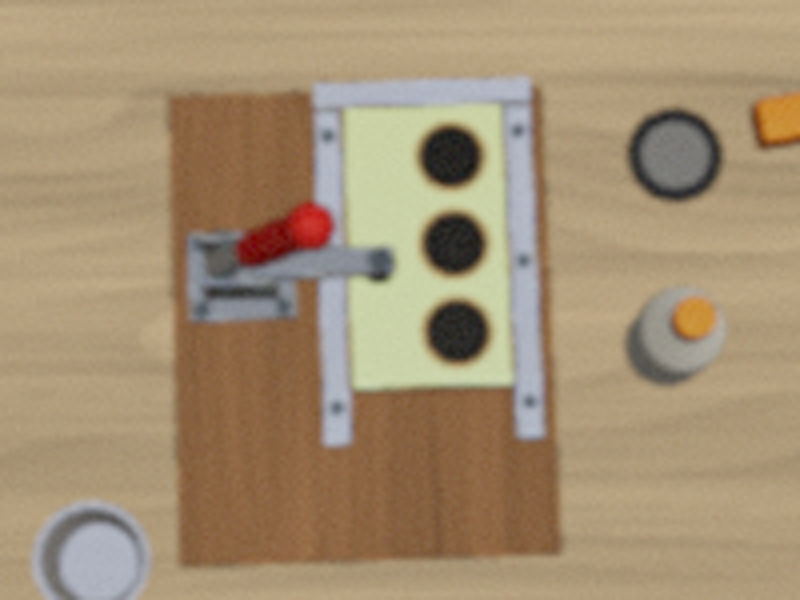

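```bash
python3 - <<'E'
from h import *
b=ray("top",225+310/4,155+225/4,.163);n=(ray("top",225+353/4,155+390/4,.03)+ray("top",225+512/4,155+385/4,.03))/2
s=(ray("top",225+345/4,155+106/4,.03)+ray("top",225+503/4,155+102/4,.03))/2
r=(ray("top",225+337/4,155+445/4,.024)+ray("top",225+530/4,155+438/4,.024))/2
print(b,n,s,r,n-r,"ball dy from open",b[1]-.069)
ctrl.hand_in()
E
```

```text
[ 0.60272054 -0.03271759  0.163     ] [ 0.53410031 -0.09910203  0.03      ] [ 0.69573963 -0.09761875  0.03      ] [ 0.50443746 -0.09932029  0.024     ] [0.02966285 0.00021826 0.006     ] ball dy from open -0.1017175876472409
the job is handed in; nothing more can be done
```

I pushed the largest panel along the rails to the end stop with closed fingers. I then pushed the red handle's ball towards the panel until it snapped over, backed the arm off and handed in at about 9.6 s.

- **Panel home:** the push came up hard against the stop with 27 N at the wrist. The near end of the panel measures 29.7 mm past the rail ends, where 30 mm means fully home. No gap shows at the stop in the pictures.
- **Clamp locked:** the red ball moved 102 mm, against about 101 mm expected. The clamp arm is level, with its pad down on the panel.
- **Everything else:** the loudspeaker driver, glue bottle and cup stand where they were. The mallet was mostly out of the last crops, but the arm never went near it. The gripper is clear, with about zero force on it.

I could not measure the pad's force directly; I judged it only from the handle having locked. The hand-in gave no verdict. The two cameras disagreed by 2 to 5 mm on the first measurements, which had no effect because the push ended on contact with the stop.

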